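# Isolate the eyelet press and swing out the lockout hasp

## Task

The leather press is to be locked out for servicing. On its isolator, the longer grey box that carries a steel hasp beside its black bar handle, turn the handle anticlockwise (seen from above) to off, as far as it goes; then swing the hasp clockwise all the way out, so that it stands straight out past the end of the box with its padlock hole clear. Leave the handle of the shorter box without a hasp as it is.

Things in the scene. Friction and masses are not known exactly. Their poses are not given: they have to be found in the camera images.
- isolator_axis (a point): point on the turning axis of the isolator's black bar handle, mid-bar, 108 mm above the table. Its axes are the box's (x across, y along towards the hasp end, z up) and do not turn with the handle. The fixed grey box lies face up: 120 mm in x, 200 in y, 70 high, its centre 40 mm along +y from here. It is the left or the right one of two grey boxes. Loose things near it are under 80 mm tall.
- handle (a joint): turn of the isolator's bar handle, rad, anticlockwise from above: 0 = on, bar 60 degrees clockwise of the box's x axis; 1.047 = off, a stop, bar along the box's x axis (square across the box). The bar is 76 mm long, 16 thick, centred on the axis, free to grip from 86 to 120 mm above the table (over a boss of 48 mm diameter). Friction 0.08 N m, stays where left.
- hasp (a joint): swing of the steel hasp, rad, clockwise from above: 0 = folded over the box, along its -x; 1.571 = fully out, a stop, along its +y. Upright pivot at x +35, y +125 mm from isolator_axis. Flat plate 26 mm wide, its end 77 mm from the pivot, its top 77 mm above the table; 62 mm from the pivot a round finger post, 14 mm diameter, top 112 mm above the table. Friction 0.05 N m, stays where left.
- selector (a joint): turn of the bar handle on the other, shorter grey switch box (120 mm square, 70 high, same black bar handle, no hasp), rad, anticlockwise from above; 0 at the start, stop at 1.047. To be left as it is.

How it is judged:
By the outcome, as a careful person would: the job done as asked, in the order asked, and still so for the second after the job is handed in, with the robot touching nothing.
It also fails if it takes over 45 s, if anything falls off the work surface, if the arm or the gripper's body presses on something with over 40 N, if the wrist force passes 120 N, or if a joint passes its speed limit or range.

## Robot

A 6-joint arm with a two-finger parallel gripper is mounted at the origin on the work surface. World frame = base frame: x ahead of the robot, y to its left, z up, the work surface at z = 0. Lengths are in m, angles in rad, forces in N, time in s.
With the tool pointing down it reaches from about 0.4 to 0.825 m from the base axis. Payload 7 kg.
Tool frame: the origin (TCP) lies midway between the tips of the shut fingers; the grasp point (between the pads) lies 19 mm behind it; z points along the fingers, y is the direction in which the jaws open and shut (so a half turn about z gives the same grasp; the last joint's range is limited). The gripper opens to 85 mm and grips with 20 to 120 N. Pads are 22 mm wide; open, the fingers measure 114 mm over their backs; the gripper's body (76 mm by 85 mm) begins 54 mm behind the grasp point. The pads swing forward as they close: fully open they stand 13 mm farther back than shut.
Start: joints at [-0.871, 0.359, 0.012, 0, -1.224, -0.288], TCP at [0.27, -0.619, 0.231] pointing down, gripper open.
Joint ranges: [-3.07, 3.07], [-1.43, 2.12], [-1.02, 1.25], [-3.03, 1.67], [-3.05, -0], [-3.03, 3.03]. Speed limits (rad/s): [2.39, 2.39, 3.01, 3.14, 3.14, 3.14].

## Interface

Orientations are given as a 3x3 rotation matrix whose columns are the frame's x, y, z axes.
In Python, from rig import ctrl gives the robot as it stands. The module is installed in compiled form; this text tells all that it offers.
- The arm moves only by the shell command python3 -m creep 'ROWS' [FORCE]. ROWS is a JSON object of lists of equal length, an entry for each row: "offset": the shift along the world's x, y, z in mm, a list of three; "twist": the turn, a rotation vector about the world's x, y, z in rad, a list of three; "hand": the finger opening in mm, from 0 to 85.4. In form: {"offset": [[tx, ty, tz], ...], "twist": [[wx, wy, wz], ...], "hand": [hand, ...]}. A call has exactly 5 rows; each row is the pose to reach, as a shift and turn from the pose measured when the call began; what a row does not reach only later rows make up. A row lasts 1/12 s, in which the tool goes at most 41.7 mm and 7.16 degrees, less where a joint would pass 70% of its speed; a pose out of reach is approached as far as the arm can. A call with a gripper value outside its range is refused whole. The fingers move at their own pace and stop on an object; FORCE is the grip in N (left out, the last holds). Time passes only in rows, so rows that repeat a pose let the fingers close, or fill a call up. It gives the time, the measured TCP pose, the force and the opening at its end, in the units of the state.
- ctrl.observe(): the state, without advancing time (a new reading comes with each control period).
- ctrl.camera(name): name is "scene" or "side" or "wrist"; returns the picture (420x560x3 uint8, blue, green, red); there is no depth.
- ctrl.calibration(name): a dict with "vfov" (degrees; the focal length in pixels is half the picture's height over the tangent of half this angle, whatever the lens; pixels are square), "cx", "cy" (the principal point, pixels), "k1" (the pictures are not rectified: a ray, as slopes to the right and down, at radius r is drawn at 1 + k1 r^2 times it, then the intrinsics apply), "rvec" (rotation vector, rad) and "tvec" (3), from world to camera coordinates, as OpenCV has them. Camera axes: x right, y down, z forward; pixel columns grow to the right and rows downward; lengths in m; the calibration is good to about 2 mm. A picture is of the moment at which its call begins: read the wrist's pose just before it. calibration takes no time and is no camera call; for the wrist camera it gives the pose at the moment of the call.
- ctrl.finish_job(): hands the job in, once; it reports no verdict.
The state is a dict: "time_s": time; "joint_pos": joint angles; "dq": joint speeds; "tau": joint torques, N m; "position": TCP position; "tool_rot": TCP orientation; "contact_force": force on the tool from outside, world axes, zero at the start; "wrist_torque": the same for the moment, N m; "finger_gap": opening from 0.0 (shut) to 1.0 (fully open).
Only numpy, scipy, OpenCV 4.12 (cv2) and the standard library are available. Lean on these libraries where they do the work, as an engineer would, in place of code of your own. Each camera call takes 0.05 s, during which the arm holds its last target.

## Working session

There is one attempt and no reset: what is moved stays moved. The work goes in short steps, Python scripts to look and compute and a shell command to move; the robot and the scene stay as the last step left them, time stands still between calls to the robot, and variables do not carry over. Pictures are saved under pics/ and viewed, and the job is handed in when it is done.

```bash
mkdir -p pics
cat > h.py <<'E'
import numpy as np, cv2
from rig import ctrl
def cam(n):
    c=ctrl.calibration(n); f=210/np.tan(np.radians(c['vfov']/2))
    return c,f,cv2.Rodrigues(np.array(c['rvec'],float))[0],np.array(c['tvec'],float).ravel()
def proj(P,k):
    c,f,R,t=k; q=np.atleast_2d(P)@R.T+t; s=q[:,:2]/q[:,2:]; r2=(s**2).sum(1,keepdims=True)
    s=s*(1+c['k1']*r2); return s*f+[c['cx'],c['cy']]
def ray(uv,z,k):
    c,f,R,t=k; d=(np.atleast_2d(uv).astype(float)-[c['cx'],c['cy']])/f; s=d.copy()
    for _ in range(30): s=d/(1+c['k1']*(s**2).sum(1,keepdims=True))
    D=np.c_[s,np.ones(len(s))]@R; o=-R.T@t
    return o+D*((z-o[2])/D[:,2:])
E
python3 - <<'E'
from h import *
for n in ['scene','side','wrist']:
    k=cam(n); cv2.imwrite(f'pics/{n}0.png',ctrl.camera(n)); print(n,-k[2].T@k[3])
s=ctrl.observe(); print(s['time_s'],s['position'],s['tool_rot'],s['contact_force'])
E
```

```text
scene [1.16543708 0.035512   0.67462464]
side [0.42662811 0.76981216 0.81681233]
wrist [ 0.1987017  -0.64952883  0.373438  ]
0.15 [ 0.27000049 -0.61821938  0.23055681] [[-9.16432154e-01 -4.00189549e-01 -6.57706517e-04]
 [-4.00190066e-01  9.16431425e-01  1.16401088e-03]
 [ 1.36917930e-04  1.32994462e-03 -9.99999106e-01]] [-0.31577413  0.80632224  0.33970558]
```

View pics/scene0.png

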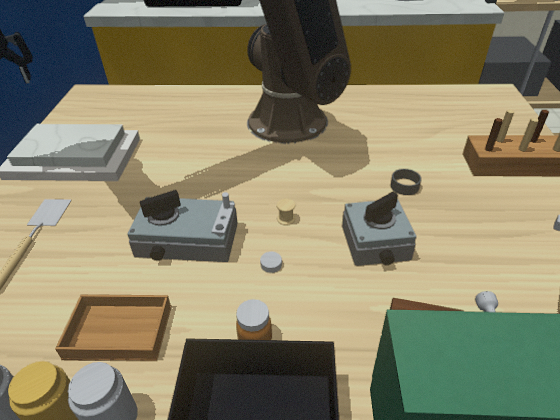

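View pics/side0.png

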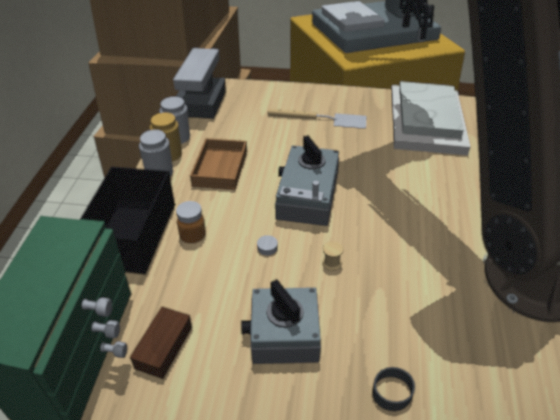

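View pics/wrist0.png

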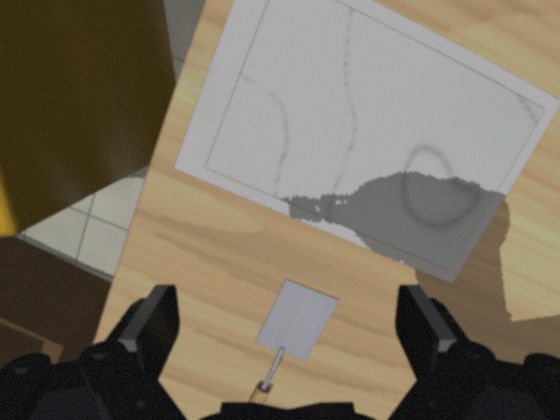

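The isolator, with its hasp and post, is the box at about (185,228) in the scene picture and (308,180) in the side picture. I'll enlarge both to measure it.

Run:
```python
import cv2
a=cv2.imread('pics/scene0.png')[180:270,120:250]; cv2.imwrite('pics/sc.png',cv2.resize(a,None,fx=6,fy=6,interpolation=cv2.INTER_CUBIC))
a=cv2.imread('pics/side0.png')[130:230,260:360]; cv2.imwrite('pics/si.png',cv2.resize(a,None,fx=6,fy=6,interpolation=cv2.INTER_CUBIC))
```

```text
(no output)
```

View pics/sc.png

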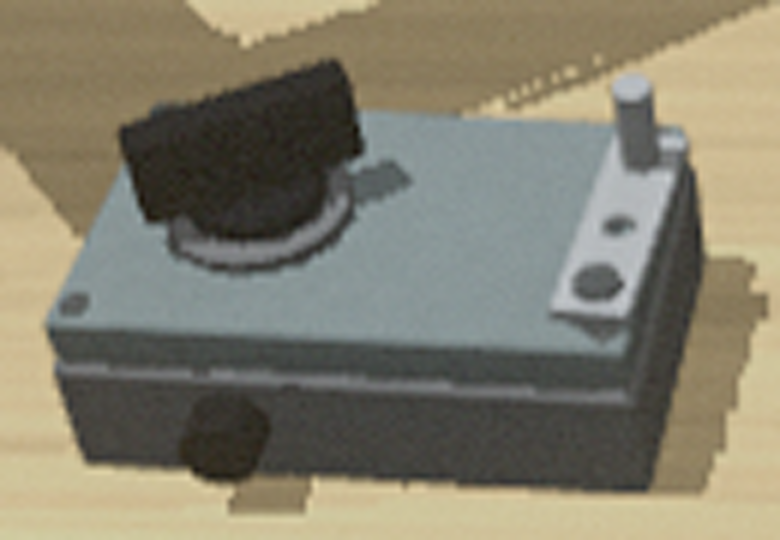

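View pics/si.png

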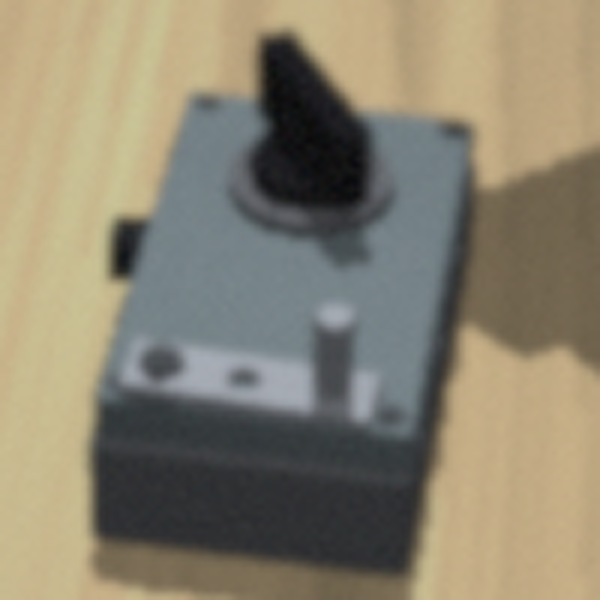

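```bash
cat > fit.py <<'E'
from h import *
from scipy.optimize import least_squares
ks=cam('scene'); kd=cam('side')
c=lambda x,y,z:[x/1000,y/1000,z/1000]
# box frame about axis, corners y -60..140, x +-60
S=[((50,325),c(60,-60,70)),((630,352),c(60,140,70)),((688,128),c(-60,140,70)),((633,88),c(-27,125,112)),((597,283),c(35,125,78)),((90,462),c(60,-60,0)),((648,490),c(60,140,0))]
D=[((192,95),c(-0+60,-60,70)),((472,128),c(-60,-60,70)),((405,437),c(-60,140,70)),((103,400),c(60,140,70)),((335,317),c(-27,125,112)),((160,363),c(35,125,78)),((97,535),c(60,140,0)),((405,575),c(-60,140,0))]
def W(P,p):
    P=np.array(P);a=p[2];R=np.array([[np.cos(a),-np.sin(a),0],[np.sin(a),np.cos(a),0],[0,0,1]])
    return P@R.T+[p[0],p[1],0]
us=np.array([u for u,_ in S])/6+[120,180]; ud=np.array([u for u,_ in D])/6+[260,130]
def f(p): return np.r_[(proj(W([q for _,q in S],p),ks)-us).ravel(),(proj(W([q for _,q in D],p),kd)-ud).ravel()]
r=least_squares(f,[.55,-.2,0],loss='soft_l1'); p=r.x
if __name__=='__main__':
    print(p,np.degrees(p[2])); print(f(p).reshape(-1,2).round(1))
    print('pivot',W([c(35,125,77)],p),'post',W([c(-27,125,112)],p),'postend',W([c(35,187,112)],p))
    print(ray(us[:3],.07,ks)); print(ray(ud[:4],.07,kd))
E
python3 fit.py
```

```text
[ 0.50039623 -0.2406226  -0.06478169] -3.7117172327421666
[[-3.2 -0.8]
 [ 0.   0.5]
 [ 1.3 -2. ]
 [-1.4 -1.1]
 [ 0.1 -0.4]
 [-1.5  0.4]
 [ 0.5  1.7]
 [-0.6 -1.3]
 [ 2.1 -1.1]
 [ 2.   1.2]
 [-3.3  0.3]
 [ 0.  -0.6]
 [ 0.   0.6]
 [-1.8  1.9]
 [ 0.4  2.4]]
pivot [[ 0.54341486 -0.11815057  0.077     ]] post [[ 0.48154491 -0.11413691  0.112     ]] postend [[ 0.54742852 -0.05628062  0.112     ]]
[[ 0.55860992 -0.29739912  0.07      ]
 [ 0.56811116 -0.10505038  0.07      ]
 [ 0.45615272 -0.09914445  0.07      ]]
[[ 0.55426119 -0.29923474  0.07      ]
 [ 0.44143919 -0.2914116   0.07      ]
 [ 0.45416208 -0.10045118  0.07      ]
 [ 0.56241182 -0.10665831  0.07      ]]
```

```bash
python3 -m creep '{"offset":[[18,30,0],[37,61,0],[56,92,0],[75,123,0],[95,156,0]],"twist":[[0,0,-0.1],[0,0,-0.21],[0,0,-0.32],[0,0,-0.43],[0,0,-0.54]],"hand":[60,60,60,60,60]}'
python3 -m creep '{"offset":[[19,31,0],[38,62,0],[57,93,0],[76,124,0],[95,156,0]],"twist":[[0,0,-0.11],[0,0,-0.22],[0,0,-0.33],[0,0,-0.44],[0,0,-0.55]],"hand":[60,60,60,60,60]}'
```

```text
time_s: 0.57
position: [0.3653, -0.4609, 0.2303]
tool_rot: [[-0.991, 0.134, -0.0], [0.134, 0.991, 0.002], [0.001, 0.002, -1.0]]
contact_force: [1.4, -0.5, -0.2]
finger_gap: 0.703
time_s: 0.98
position: [0.4608, -0.3032, 0.2303]
tool_rot: [[-0.771, 0.636, 0.001], [0.636, 0.771, 0.002], [0.001, 0.002, -1.0]]
contact_force: [1.3, -0.4, 0.2]
finger_gap: 0.702
```

```bash
python3 -m creep '{"offset":[[10,15,0],[20,32,0],[30,48,0],[39,63,0],[39,63,0]],"twist":[[0,0,-0.11],[0,0,-0.22],[0,0,-0.33],[0,0,-0.42],[0,0,-0.42]],"hand":[60,60,60,60,60]}'
python3 - <<'E'
from h import *
from fit import W,p,c
k=cam('wrist'); im=ctrl.camera('wrist'); cv2.imwrite('pics/w1.png',im)
a=np.radians(-60)
pts=[c(60,-60,70),c(60,140,70),c(-60,140,70),c(-60,-60,70),c(0,0,120),c(-27,125,112),c(35,125,78),c(38*np.cos(a),38*np.sin(a),120),c(-38*np.cos(a),-38*np.sin(a),120)]
uv=proj(W(pts,p),k); print(uv.round(0))
for u in uv: cv2.circle(im,tuple(int(v) for v in u),4,(0,0,255),1)
cv2.imwrite('pics/w1m.png',im)
E
```

```text
time_s: 1.4
position: [0.501, -0.2381, 0.23]
tool_rot: [[-0.442, 0.897, 0.001], [0.897, 0.442, 0.002], [0.001, 0.002, -1.0]]
contact_force: [-1.4, -0.1, 0.1]
finger_gap: 0.701
[[308. 284.]
 [442.  80.]
 [308.  -8.]
 [187. 220.]
 [283. 213.]
 [344.  26.]
 [408.  80.]
 [283. 263.]
 [283. 159.]]
```

View pics/w1m.png

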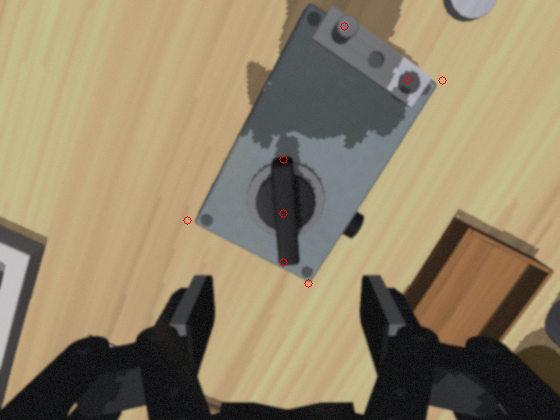

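Run:
```python
from h import *
k=cam('wrist')
b=ray([(283.5,157),(288.5,264),(408,83),(347,25)],.12,k); print(b,b[:2].mean(0),np.degrees(np.arctan2(*(b[1]-b[0])[[1,0]])),np.linalg.norm(b[1]-b[0]))
print('post',ray([(347,25)],.112,k),'pivot',ray([(409,82)],.077,k))
q=ray([(308,6),(198,218),(437,85),(312,279)],.07,k); print(q)
for i,j in((1,0),(3,2)): print(np.degrees(np.arctan2(*(q[j]-q[i])[[1,0]]))-90)
```

```text
[[ 0.48223839 -0.20591469  0.12      ]
 [ 0.52042859 -0.27463303  0.12      ]
 [ 0.53215106 -0.12756942  0.12      ]
 [ 0.48078202 -0.11545069  0.12      ]] [ 0.50133349 -0.24027386  0.12      ] -60.93689688319536 0.07861743607623739
post [[ 0.48125799 -0.11376692  0.112     ]] pivot [[ 0.54373685 -0.11961832  0.077     ]]
[[ 0.45230055 -0.10647842  0.07      ]
 [ 0.4437508  -0.29168511  0.07      ]
 [ 0.56611449 -0.1102977   0.07      ]
 [ 0.55655864 -0.29935859  0.07      ]]
-2.643085909079062
-2.8934822062630587
```

```bash
python3 -m creep '{"offset":[[0,-1,-30],[0,-2,-65],[0,-2,-100],[0,-2,-130],[0,-2,-140]],"twist":[[0,0,0.02],[0,0,0.02],[0,0,0.02],[0,0,0.02],[0,0,0.02]],"hand":[60,60,60,60,60]}'
python3 -m creep '{"offset":[[0,0,0],[0,0,0],[0,0,0],[0,0,0],[0,0,0]],"twist":[[0,0,0],[0,0,0],[0,0,0],[0,0,0],[0,0,0]],"hand":[10,10,10,10,10]}' 40
```

```text
time_s: 1.87
position: [0.497, -0.241, 0.0856]
tool_rot: [[-0.464, 0.886, -0.006], [0.886, 0.464, 0.003], [0.005, -0.004, -1.0]]
contact_force: [-0.1, -0.7, 0.0]
finger_gap: 0.703
time_s: 2.28
position: [0.5007, -0.2406, 0.0878]
tool_rot: [[-0.465, 0.885, 0.002], [0.885, 0.465, 0.003], [0.002, 0.003, -1.0]]
contact_force: [8.5, 3.5, -5.9]
finger_gap: 0.181
```

```bash
python3 -m creep '{"offset":[[0,0,0],[0,0,0],[0,0,0],[0,0,0],[0,0,0]],"twist":[[0,0,0.1],[0,0,0.2],[0,0,0.3],[0,0,0.4],[0,0,0.5]],"hand":[10,10,10,10,10]}'
python3 -m creep '{"offset":[[0,0,0],[0,0,0],[0,0,0],[0,0,0],[0,0,0]],"twist":[[0,0,0.1],[0,0,0.2],[0,0,0.3],[0,0,0.4],[0,0,0.45]],"hand":[10,10,10,10,10]}'; python3 -c "
from h import *;s=ctrl.observe();print(s['wrist_torque'],s['contact_force'])"
```

```text
time_s: 2.7
position: [0.5, -0.2411, 0.0879]
tool_rot: [[-0.835, 0.55, -0.0], [0.55, 0.835, 0.003], [0.002, 0.002, -1.0]]
contact_force: [1.2, -7.7, -13.9]
finger_gap: 0.181
time_s: 3.12
position: [0.4996, -0.2421, 0.0879]
tool_rot: [[-0.992, 0.127, -0.002], [0.127, 0.992, 0.002], [0.002, 0.002, -1.0]]
contact_force: [1.6, -9.6, -17.6]
finger_gap: 0.179
[-3.92613095 -0.86659124 -0.13316401] [  1.63069932  -9.5579958  -17.58995696]
```

```bash
python3 -m creep '{"offset":[[0,0,-1],[0,0,-1],[0,0,-1],[0,0,-1],[0,0,-1]],"twist":[[0,0,0.05],[0,0,0.08],[0,0,0.12],[0,0,0.15],[0,0,0.15]],"hand":[10,10,10,10,10]}'; python3 -c "
from h import *;s=ctrl.observe();print(s['wrist_torque'],s['contact_force'])
cv2.imwrite('pics/w2.png',ctrl.camera('wrist'))"
```

```text
time_s: 3.53
position: [0.4993, -0.2424, 0.0879]
tool_rot: [[-1.0, -0.021, -0.001], [-0.021, 1.0, 0.002], [0.001, 0.002, -1.0]]
contact_force: [-2.8, -2.1, -2.3]
finger_gap: 0.18
[-0.56922974  0.71926669 -1.83742438] [-2.79928929 -2.05226957 -2.30386219]
```

View pics/w2.png

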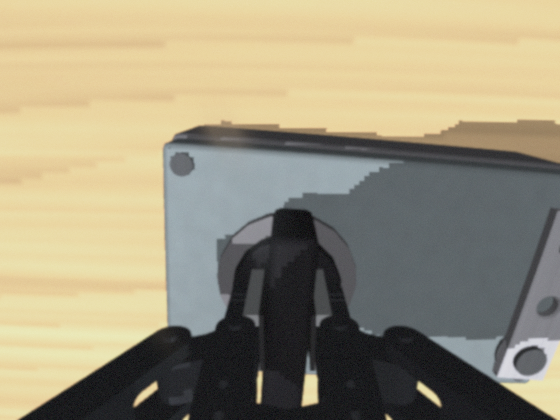

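The grip sits on the bar, the bar lies square across the box, and the moment about z is −1.8 N m, so it's on the stop. I'll release and rise, then look.

```bash
python3 -m creep '{"offset":[[0,0,0],[0,0,0],[0,0,0],[0,0,0],[0,0,0]],"twist":[[0,0,-0.05],[0,0,-0.05],[0,0,-0.05],[0,0,-0.05],[0,0,-0.05]],"hand":[50,50,50,50,50]}'
python3 -m creep '{"offset":[[0,0,30],[0,0,65],[0,0,100],[0,0,130],[0,0,140]],"twist":[[0,0,0],[0,0,0],[0,0,0],[0,0,0],[0,0,0]],"hand":[50,50,50,50,50]}'
python3 - <<'E'
from h import *
k=cam('wrist');np.set_printoptions(suppress=True)
cv2.imwrite('pics/w3.png',ctrl.camera('wrist'));a=ctrl.camera('side')[130:230,260:360]; cv2.imwrite('pics/si3.png',cv2.resize(a,None,fx=6,fy=6,interpolation=cv2.INTER_CUBIC))
E
```

```text
time_s: 4.0
position: [0.4998, -0.2423, 0.0884]
tool_rot: [[-1.0, 0.029, -0.0], [0.029, 1.0, 0.002], [0.0, 0.002, -1.0]]
contact_force: [0.1, -0.4, 0.5]
finger_gap: 0.584
time_s: 4.42
position: [0.5019, -0.243, 0.2338]
tool_rot: [[-1.0, 0.027, 0.007], [0.027, 1.0, -0.001], [-0.007, -0.0, -1.0]]
contact_force: [0.7, -0.9, 1.0]
finger_gap: 0.587
```

View pics/w3.png

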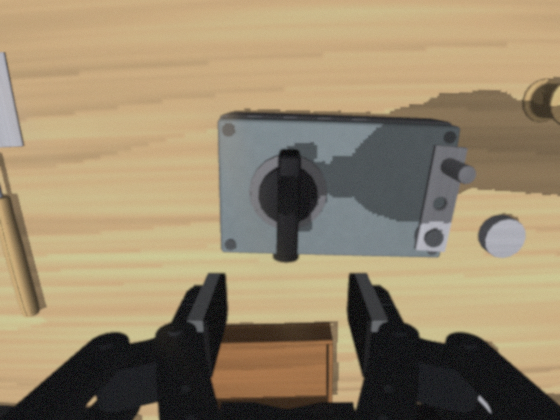

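View pics/si3.png

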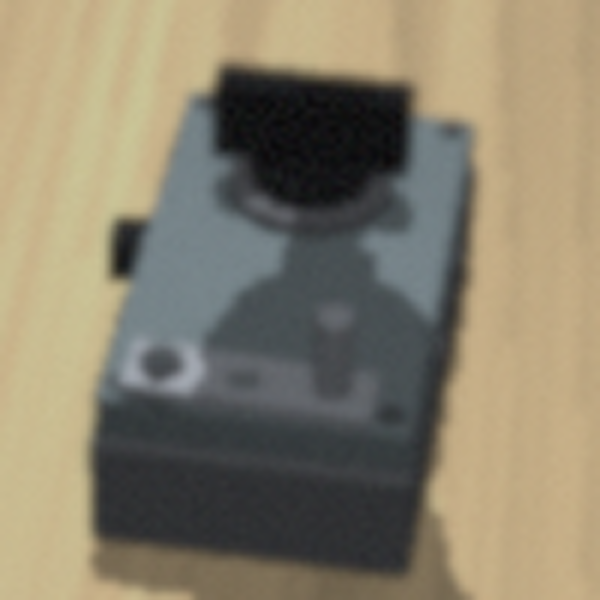

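Run:
```python
from h import *
np.set_printoptions(suppress=True,precision=4)
k=cam('wrist');s=ctrl.observe();print(s['joint_pos'],s['position'])
print('post',ray([(467,173)],.112,k),'pivot',ray([(433,238)],.078,k))
b=ray([(290,152),(286,259)],.12,k);print('bar',b,np.degrees(np.arctan2(*(b[0]-b[1])[[1,0]])))
q=ray([(221,116),(459,124),(441,256),(223,250)],.07,k);print(q)
for i,j in((0,1),(3,2)): print(np.degrees(np.arctan2(*(q[j]-q[i])[[1,0]]))-90)
for i,j in((0,3),(1,2)): print(np.degrees(np.arctan2(*(q[j]-q[i])[[1,0]])))
kd=cam('side');ks=cam('scene')
print('side post',ray([(260+335/6,130+317/6)],.112,kd),'pivot',ray([(260+160/6,130+363/6)],.078,kd))
print('scene post',ray([(120+633/6,180+88/6)],.112,ks),'pivot',ray([(120+597/6,180+283/6)],.078,ks))
print('disc',ray([(502,237)],.015,k),ray([(271,262)],.015,ks),ray([(267,244)],.015,kd))
```

```text
[-0.0999  0.1625 -0.2544 -0.0013 -1.1492 -1.4984] [ 0.5012 -0.2426  0.2312]
post [[ 0.4804 -0.1137  0.112 ]] pivot [[ 0.5434 -0.1199  0.078 ]]
bar [[ 0.4614 -0.2393  0.12  ]
 [ 0.5397 -0.2442  0.12  ]] 176.43203015051276
[[ 0.4393 -0.2923  0.07  ]
 [ 0.4499 -0.1043  0.07  ]
 [ 0.564  -0.1078  0.07  ]
 [ 0.5528 -0.2997  0.07  ]]
-3.19941744259323
-3.361173097912186
-3.706495494744143
-1.726753152099252
side post [[ 0.4814 -0.112   0.112 ]] pivot [[ 0.5437 -0.1202  0.078 ]]
scene post [[ 0.4849 -0.1108  0.112 ]] pivot [[ 0.5444 -0.1183  0.078 ]]
disc [[ 0.5703 -0.0212  0.015 ]] [[ 0.5776 -0.0169  0.015 ]] [[ 0.5716 -0.0169  0.015 ]]
```

```bash
python3 -m creep '{"offset":[[-4,28,0],[-9,60,0],[-15,95,0],[-20,129,0],[-20,129,0]],"twist":[[0,0,0.1],[0,0,0.21],[0,0,0.32],[0,0,0.43],[0,0,0.46]],"hand":[50,50,50,50,50]}'
python3 -m creep '{"offset":[[0,0,-30],[0,0,-60],[0,0,-80],[0,0,-90],[0,0,-90]],"twist":[[0,0,0],[0,0,0],[0,0,0],[0,0,0],[0,0,0]],"hand":[50,50,50,50,50]}'
python3 - <<'E'
from h import *
k=cam('wrist');cv2.imwrite('pics/w4.png',ctrl.camera('wrist'));print(ctrl.observe()['position'],ctrl.observe()['joint_pos'])
E
```

```text
time_s: 4.93
position: [0.4799, -0.1097, 0.2302]
tool_rot: [[-0.904, -0.428, 0.003], [-0.427, 0.904, 0.004], [-0.004, 0.002, -1.0]]
contact_force: [0.3, -1.5, -0.9]
finger_gap: 0.587
time_s: 5.35
position: [0.4779, -0.1097, 0.1372]
tool_rot: [[-0.904, -0.428, -0.003], [-0.428, 0.904, 0.003], [0.001, 0.004, -1.0]]
contact_force: [1.1, -0.1, -0.2]
finger_gap: 0.588
[ 0.47912411 -0.10980495  0.1390394 ] [ 0.1729208   0.14177699 -0.51052518 -0.00402198 -0.9181533  -1.29923412]
```

View pics/w4.png

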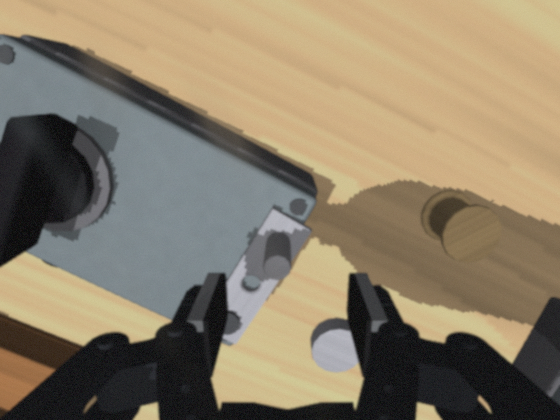

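Run:
```python
from h import *
k=cam('wrist');print(ray([(278,266)],.112,k),ctrl.observe()['position'])
```

```text
[[ 0.48400167 -0.11251165  0.112     ]] [ 0.47912411 -0.10980495  0.1390394 ]
```

```bash
python3 -m creep '{"offset":[[3,-3,-15],[3,-3,-30],[3,-3,-45],[3,-3,-53],[3,-3,-53]],"twist":[[0,0,0],[0,0,0],[0,0,0],[0,0,0],[0,0,0]],"hand":[50,50,50,50,50]}'
python3 -m creep '{"offset":[[0,0,0],[0,0,0],[0,0,0],[0,0,0],[0,0,0]],"twist":[[0,0,0],[0,0,0],[0,0,0],[0,0,0],[0,0,0]],"hand":[8,8,8,8,8]}' 40
python3 - <<'E'
from h import *
p=np.array(ctrl.observe()['position']);print(p)
P=np.array([.5436,-.1193]);a0=np.radians(180-3.3)
for d in np.arange(0,101,9)*1.: 
    a=a0-np.radians(d);print(d,((P+.062*np.array([np.cos(a),np.sin(a)])-p[:2])*1000).round(1))
E
```

```text
time_s: 5.82
position: [0.4818, -0.113, 0.0855]
tool_rot: [[-0.904, -0.428, -0.002], [-0.428, 0.904, 0.003], [0.0, 0.003, -1.0]]
contact_force: [-1.3, 0.6, 0.5]
finger_gap: 0.586
time_s: 6.23
position: [0.4825, -0.113, 0.0865]
tool_rot: [[-0.904, -0.428, 0.0], [-0.428, 0.904, 0.003], [-0.001, 0.003, -1.0]]
contact_force: [-1.8, -0.2, 6.3]
finger_gap: 0.145
[ 0.48254384 -0.1129596   0.08648655]
0.0 [-0.8 -2.8]
9.0 [0.5 6.9]
18.0 [ 3.3 16.2]
27.0 [ 7.5 24.9]
36.0 [13.1 32.9]
45.0 [19.8 40. ]
54.0 [27.6 45.8]
63.0 [36.1 50.4]
72.0 [45.3 53.6]
81.0 [54.9 55.4]
90.0 [64.6 55.6]
99.0 [74.3 54.2]
```

```bash
python3 -m creep '{"offset":[[0,7,0],[3,16,0],[7.5,25,0],[13,33,0],[20,40,0]],"twist":[[0,0,-0.1],[0,0,-0.22],[0,0,-0.34],[0,0,-0.46],[0,0,-0.58]],"hand":[8,8,8,8,8]}'
python3 - <<'E'
from h import *
p=np.array(ctrl.observe()['position']);print(p)
P=np.array([.5436,-.1193]);a0=np.radians(180-3.3)
v=p[:2]-P;print(np.linalg.norm(v),np.degrees(a0-np.arctan2(v[1],v[0])))
for d in np.arange(54,101,9)*1.: 
    a=a0-np.radians(d);print(d,((P+.062*np.array([np.cos(a),np.sin(a)])-p[:2])*1000).round(1))
E
```

```text
time_s: 6.65
position: [0.502, -0.0733, 0.0866]
tool_rot: [[-0.99, 0.144, 0.001], [0.144, 0.99, 0.002], [-0.001, 0.002, -1.0]]
contact_force: [-0.1, -6.5, 0.6]
finger_gap: 0.146
[ 0.50196656 -0.07330865  0.08661865]
0.062036665377672426 44.54718692920841
54.0 [8.1 6.2]
63.0 [16.7 10.8]
72.0 [25.9 14. ]
81.0 [35.5 15.7]
90.0 [45.2 15.9]
99.0 [54.8 14.6]
```

```bash
python3 -m creep '{"offset":[[8,6,0],[17,11,0],[26,14,0],[35.5,15.5,0],[44,16,0]],"twist":[[0,0,-0.12],[0,0,-0.24],[0,0,-0.36],[0,0,-0.48],[0,0,-0.58]],"hand":[8,8,8,8,8]}'
python3 -m creep '{"offset":[[2,0,0],[4,0,0],[4,0,0],[4,0,0],[4,0,0]],"twist":[[0,0,-0.05],[0,0,-0.05],[0,0,-0.05],[0,0,-0.05],[0,0,-0.05]],"hand":[8,8,8,8,8]}'
python3 - <<'E'
from h import *
p=np.array(ctrl.observe()['position']);print(p)
P=np.array([.5436,-.1193]);a0=np.radians(180-3.3)
v=p[:2]-P;print(np.linalg.norm(v),np.degrees(a0-np.arctan2(v[1],v[0])));print(ctrl.observe()['joint_pos'][5])
a=ctrl.camera('side')[100:300,180:440]; cv2.imwrite('pics/si5.png',cv2.resize(a,None,fx=3,fy=3,interpolation=cv2.INTER_CUBIC))
E
```

```text
time_s: 7.07
position: [0.545, -0.0573, 0.0865]
tool_rot: [[-0.745, 0.667, -0.001], [0.667, 0.745, 0.001], [0.001, -0.0, -1.0]]
contact_force: [-6.7, -0.9, 4.6]
finger_gap: 0.149
time_s: 7.48
position: [0.5472, -0.0574, 0.0865]
tool_rot: [[-0.711, 0.703, -0.004], [0.703, 0.711, 0.001], [0.003, -0.002, -1.0]]
contact_force: [-6.9, 2.4, 6.7]
finger_gap: 0.141
[ 0.54724766 -0.05738438  0.08653521]
0.06202297689298454 90.07159088155798
-2.599655823322918
```

View pics/si5.png

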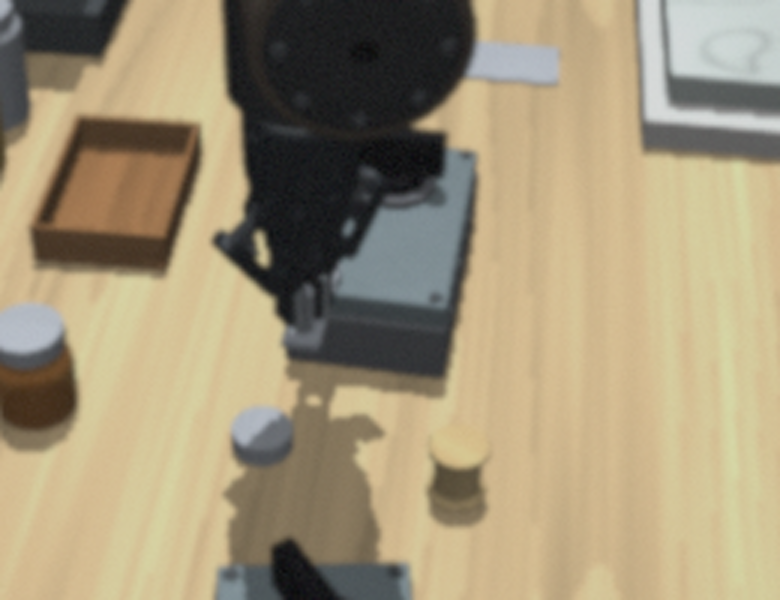

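```bash
python3 -m creep '{"offset":[[2,0,0],[4,0,0],[5,0,0],[5,0,0],[5,0,0]],"twist":[[0,0,0],[0,0,0],[0,0,0],[0,0,0],[0,0,0]],"hand":[8,8,8,8,8]}'
```

```text
time_s: 7.95
position: [0.5474, -0.0574, 0.0863]
tool_rot: [[-0.711, 0.703, -0.012], [0.703, 0.711, 0.001], [0.009, -0.008, -1.0]]
contact_force: [-17.5, 5.6, 15.0]
finger_gap: 0.149
```

It's on the stop: 17 N and no motion. I'll release and go up.

```bash
python3 -m creep '{"offset":[[0,0,0],[0,0,0],[0,0,0],[0,0,0],[0,0,0]],"twist":[[0,0,0],[0,0,0],[0,0,0],[0,0,0],[0,0,0]],"hand":[45,45,45,45,45]}'
python3 -m creep '{"offset":[[0,0,25],[0,0,55],[-20,0,90],[-50,0,120],[-80,0,140]],"twist":[[0,0,0],[0,0,0],[0,0,0],[0,0,0.1],[0,0,0.2]],"hand":[45,45,45,45,45]}'
python3 -m creep '{"offset":[[-20,0,10],[-20,0,20],[-20,0,20],[-20,0,20],[-20,0,20]],"twist":[[0,0,0.1],[0,0,0.2],[0,0,0.3],[0,0,0.4],[0,0,0.5]],"hand":[45,45,45,45,45]}'
python3 - <<'E'
from h import *
cv2.imwrite('pics/w6.png',ctrl.camera('wrist'))
a=ctrl.camera('side')[100:300,180:440]; cv2.imwrite('pics/si6.png',cv2.resize(a,None,fx=3,fy=3,interpolation=cv2.INTER_CUBIC))
a=ctrl.camera('scene'); cv2.imwrite('pics/sc6.png',a)
E
```

```text
time_s: 8.37
position: [0.5478, -0.0574, 0.0863]
tool_rot: [[-0.711, 0.703, -0.011], [0.703, 0.711, 0.001], [0.009, -0.007, -1.0]]
contact_force: [0.0, -0.1, -0.4]
finger_gap: 0.528
time_s: 8.78
position: [0.4683, -0.0575, 0.2286]
tool_rot: [[-0.839, 0.544, -0.009], [0.544, 0.839, -0.001], [0.007, -0.006, -1.0]]
contact_force: [-0.5, 0.1, 0.7]
finger_gap: 0.528
time_s: 9.2
position: [0.4485, -0.0574, 0.2491]
tool_rot: [[-0.998, 0.07, -0.006], [0.07, 0.998, -0.005], [0.005, -0.005, -1.0]]
contact_force: [-0.7, -0.1, -0.8]
finger_gap: 0.53
```

View pics/si6.png

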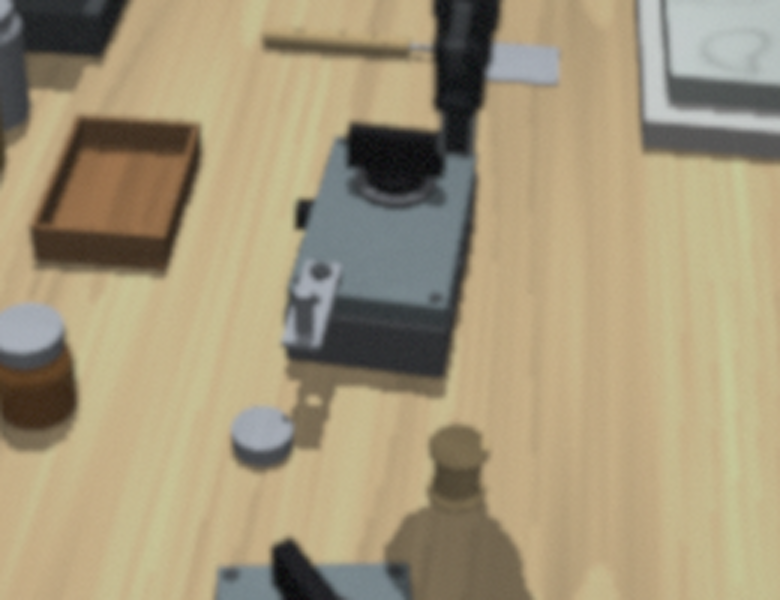

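View pics/w6.png

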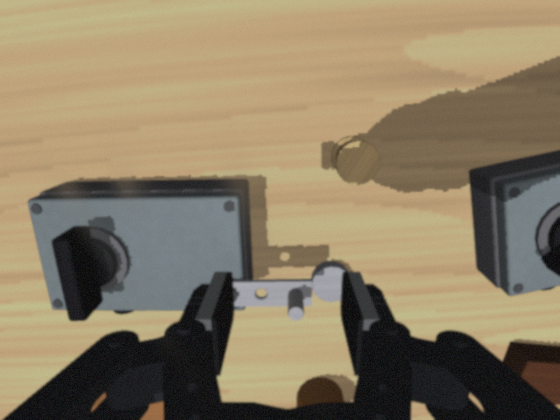

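View pics/sc6.png

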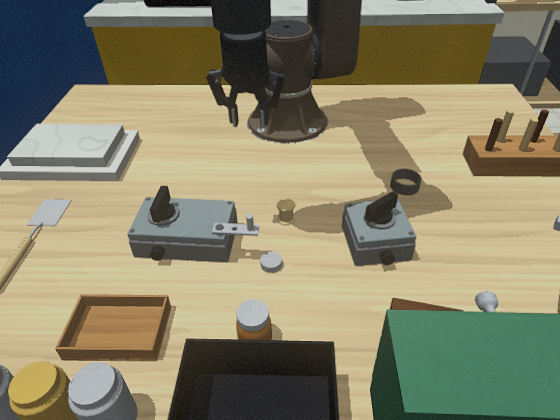

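Run:
```python
from h import *
for i,(x0,y0) in enumerate([(130,170)]):
    a=cv2.imread('pics/sc6.png')[y0:y0+90,x0:x0+140]; cv2.imwrite('pics/sc6c.png',cv2.resize(a,None,fx=5.5,fy=5.5,interpolation=cv2.INTER_CUBIC))
from fit import W,p,c
print('predicted side: post out',proj(W([c(35,187,112),c(38,0,120),c(-38,0,120),c(35,202,77)],[.501,-.2410,-.0576]),cam('side')), 'scene',proj(W([c(35,187,112),c(38,0,120),c(-38,0,120),c(35,202,77)],[.501,-.2410,-.0576]),cam('scene')))
```

```text
predicted side: post out [[281.05802398 197.33053204]
 [295.80951084 142.18010058]
 [329.09021275 145.83241504]
 [279.75290964 215.13833927]] scene [[249.60775657 215.46764688]
 [152.96296691 208.74772873]
 [164.53781223 184.40657086]
 [258.33093925 229.05783758]]
```

View pics/sc6c.png

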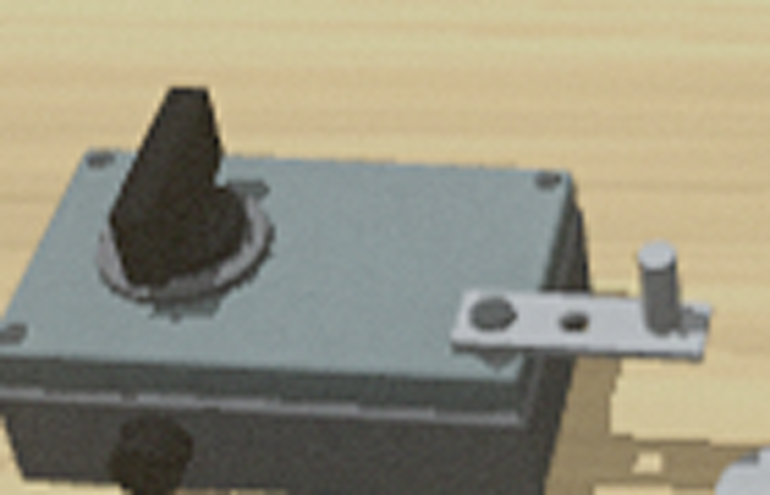

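Everything matches the predicted final layout to about 1.5 px. I'll hand it in.

```bash
python3 -c "
from h import *;s=ctrl.observe();print(s['time_s'],s['contact_force'],np.abs(s['dq']).max());print(ctrl.finish_job())"
```

```text
9.35 [-0.42303449  0.21283942 -0.19150905] 0.0420312069017877
the job is handed in; nothing more can be done
None
```

The isolator is off and its hasp is swung fully out. I handed the job in at 9.35 s with the gripper clear of everything; no verdict was reported.

- **Handle:** I gripped the bar and turned it anticlockwise until the stop resisted at about 1.8 N m. After release, the bar lay within about 0.3° of the box's x axis.
- **Hasp:** I gripped the post and swung it clockwise through about 90°. At the end a 17 N push moved it no further. The final pictures show the plate straight out past the box end with its hole clear. The post is within 1 px of its predicted place and the bar ends within about 2 px.
- **Shorter box and loose things:** The arm never went near the shorter box's handle, and it looks unchanged in the pictures. Nothing loose appeared to have moved.
- **Disagreements:** Position readings from the three cameras differed by 2–4 mm. The gripper turned about 4° past the stop angle while pressing on the handle, which I took to be give in the grip. No check failed.

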